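# Find the spare roller and tip it out over the edge stop

### The arm

A 7-joint arm with a two-finger parallel gripper is mounted at the origin on the work surface. World frame = base frame: x ahead of the robot, y to its left, z up, the work surface at z = 0. Lengths are in mm, angles in rad, forces in N, time in s.
With the tool pointing down it reaches from about 425 to 925 mm from the base axis. Payload 6.8 kg.
Tool frame: the origin (TCP) lies at the very end of the fingers, on their centre line; the grasp point (between the pads) lies 19 mm behind it (ctrl.hold_point_z is the distance from the TCP to the grasp point, in mm); z points along the fingers, y is the line along which they close (so a half turn about z gives the same grasp; the last joint's range is limited). The gripper opens to 85 mm and grips with 20 to 120 N. Pads are 22 mm wide; open, the fingers measure 114 mm over their backs; the gripper's body (76 mm by 85 mm) begins 54 mm behind the grasp point. The pads swing forward as they close: fully open they stand 13 mm farther back than shut.
Start: joints at [-1.316, 0.477, 0.022, 1.555, -0.011, 1.109, -0.083], TCP at [239.55, 631.081, 231.308] pointing down, gripper open.
Joint ranges: [-2.96, 2.96], [-0.34, 2.1], [-1.41, 1.46], [0.24, 2.44], [-1.37, 4.51], [0.17, 1.92], [-2.96, 2.96]. Speed limits (rad/s): [2.39, 2.39, 3.14, 3.14, 3.14, 3.14, 3.14].

### API

Orientations are given as a 3x3 rotation matrix whose columns are the frame's x, y, z axes.
In Python, from bench import ctrl gives the robot as it stands. The module is installed in compiled form; this text tells all that it offers.
- The arm moves only by the tool arm_command, never from a script. Its argument "targets" is text: rows parted by semicolons, each of 7 numbers parted by spaces: the closure in counts, from 0 (fully open) to 255 (shut), then the shift along the tool's x, y, z in cm, then the turn, a rotation vector about the tool's x, y, z in degrees. In form: claw dx dy dz wx wy wz; .... A call has 1 to 10 rows; each row shifts and turns the commanded pose from where the row before left it, along the tool's axes as they then stand; what a row does not reach is not made up. A row lasts 1/8 s, in which the tool goes at most 62.5 mm and 10.7 degrees, less where a joint would pass 70% of its speed; a pose out of reach is approached as far as the arm can. A call is refused whole if a number of a shift passes 6.25 or a number of a turn 10.7, either way. A call with a gripper value outside its range is refused whole. The fingers move at their own pace and stop on an object; "force" is the grip in N (left out, the last holds). Time passes only in rows, so rows that do not move let the fingers close. It gives the time, the measured TCP pose, the force, the opening and the grip force at its end, in the units of the state.
- ctrl.read_state(): the state, without advancing time (a new reading comes with each control period).
- ctrl.read_camera(name): name is "scene" or "top" or "wrist"; returns a dict with "img" (480x640x3 uint8, red, green, blue), "range_z" (480x640 float32, mm along the optical axis (not along the pixel's ray), 0 where there is no reading), "intrinsics" (3x3 intrinsics, pixels), "dist" ([k1, k2, p1, p2, k3] as OpenCV has them; the pictures are not rectified), "extrinsics" (4x4, takes a point from camera to world coordinates); the wrist camera has in their place "T_tool_cam" (4x4, takes a point from camera to tool coordinates, whose origin is the TCP and whose axes are the flange's). Camera axes: x right, y down, z forward; pixel columns grow to the right and rows downward; lengths in mm; the calibration is good to about 2 mm. A picture is of the moment at which its call begins: read the wrist's pose just before it.
- ctrl.job_done(): hands the job in; it is judged then, once.
The state is a dict: "t": time; "joint_pos": joint angles; "joint_vel": joint speeds; "effort": joint torques, N m; "eef_pos": TCP position; "eef_rot": TCP orientation; "force": force on the tool from outside, world axes, zero at the start; "moment": the same for the moment, N m; "grip_width": finger opening in mm; "grasp_force": force on a finger pad.
Only numpy, scipy, OpenCV 4.12 (cv2) and the standard library are available. Lean on these libraries where they do the work, as an engineer would, in place of code of your own. Each camera call takes 0.05 s, during which the arm holds its last target. There are 200 camera calls.

### The job

One of the three identical lidded tubs holds the spare rubber roller of the gluing machine: lift the lids to find it and set that tub's lid down flat on the bench, handle up. Only then slide that tub forward, still standing, against the edge stop and tip it over the stop onto its side, without lifting it clear, so that the roller rolls out into the catch tray; leave the tub lying there with its mouth in the tray. Keep the fingers off the roller, do not knock the lamp, leave the other two tubs standing with their contents in (their lids may be on them or on the bench) and leave everything else where it is.

Things in the scene. Friction and masses are not known exactly. Their poses are not given: they have to be found in the camera images.
- station: Fixed tipping station on the bench. Its +x points away from the robot, +y along the row, +z up. Origin: on the bench, middle of the near face of the edge stop. The edge stop is a low fixed aluminium strip 640 mm long along y, 5 mm wide (station x 0 to 5 mm) and 20 mm high. Beyond it lies a plywood catch tray, x 5 to 186 mm, y -320 to +320 mm, floor 4 mm above the bench, walls 34 mm high on its far side and two ends.
- stop_edge (a point): Top near edge of the edge stop, middle of its length, 20 mm above the bench: a tub tips about this line (parallel to the station's y). A tub swung about the strip's top edge to about 90 degrees goes on by itself when let go and comes to rest sloping some 100 degrees from upright, its rim on the tray floor.
- tray_floor (a point): Centre of the catch tray's floor. The bench on the robot's side beyond either end of the row of tubs is clear, for lids.
- lamp: Fixed black strip lamp over the station, same axes and origin as the station. Its bar runs along y (720 mm) just beyond and above the edge stop: x 35 to 71 mm, underside 318 mm and top 344 mm above the bench. Round posts 16 mm thick at x 53 mm, y +-345 mm. It is in the way of an upright gripper when a tub is tipped; leaning the gripper 28 to 45 degrees back towards the robot (fingers pointing down and away from the robot) clears it.
- tub1: One of three identical open white plastic tubs standing in a row along the stop, 30 to 60 mm short of it, 110 (x) x 130 (y) x 100 (z) mm, walls and floor 5 mm, about 0.3 kg. Which tub stands where changes. Origin: centre of its underside, +z up, +x towards the stop. A fin-shaped handle 14 mm thick (y) projects 52 mm from the middle of the wall that faces the robot, 58 to 98 mm above the bench.
- tub1_grip (a point): Grip point on the fin handle of tub1: 34 mm behind its wall, 78 mm above its underside (tub frame -89, 0, 78 mm). Pinch the fin across y; the tub can swivel in the grip.
- lid1: Loose white lid of tub1, plate 116 x 136 x 6 mm, about 0.12 kg, resting on the rim; a 5 mm deep lip underneath fits inside the tub with 4 mm play. Origin: centre of the plate's underside (100 mm above the bench when closed, 5 mm when set down on the bench), +z up. On it stands a fin 60 (x) x 14 (y) mm, 42 mm tall.
- lid1_grip (a point): Grip point on the fin of lid1, 32 mm above the plate's underside; pinch across y.
- tub2: One of three identical open white plastic tubs standing in a row along the stop, 30 to 60 mm short of it, 110 (x) x 130 (y) x 100 (z) mm, walls and floor 5 mm, about 0.3 kg. Which tub stands where changes. Origin: centre of its underside, +z up, +x towards the stop. A fin-shaped handle 14 mm thick (y) projects 52 mm from the middle of the wall that faces the robot, 58 to 98 mm above the bench.
- tub2_grip (a point): Grip point on the fin handle of tub2: 34 mm behind its wall, 78 mm above its underside (tub frame -89, 0, 78 mm). Pinch the fin across y; the tub can swivel in the grip.
- lid2: Loose white lid of tub2, plate 116 x 136 x 6 mm, about 0.12 kg, resting on the rim; a 5 mm deep lip underneath fits inside the tub with 4 mm play. Origin: centre of the plate's underside (100 mm above the bench when closed, 5 mm when set down on the bench), +z up. On it stands a fin 60 (x) x 14 (y) mm, 42 mm tall.
- lid2_grip (a point): Grip point on the fin of lid2, 32 mm above the plate's underside; pinch across y.
- tub3: One of three identical open white plastic tubs standing in a row along the stop, 30 to 60 mm short of it, 110 (x) x 130 (y) x 100 (z) mm, walls and floor 5 mm, about 0.3 kg. Which tub stands where changes. Origin: centre of its underside, +z up, +x towards the stop. A fin-shaped handle 14 mm thick (y) projects 52 mm from the middle of the wall that faces the robot, 58 to 98 mm above the bench.
- tub3_grip (a point): Grip point on the fin handle of tub3: 34 mm behind its wall, 78 mm above its underside (tub frame -89, 0, 78 mm). Pinch the fin across y; the tub can swivel in the grip.
- lid3: Loose white lid of tub3, plate 116 x 136 x 6 mm, about 0.12 kg, resting on the rim; a 5 mm deep lip underneath fits inside the tub with 4 mm play. Origin: centre of the plate's underside (100 mm above the bench when closed, 5 mm when set down on the bench), +z up. On it stands a fin 60 (x) x 14 (y) mm, 42 mm tall.
- lid3_grip (a point): Grip point on the fin of lid3, 32 mm above the plate's underside; pinch across y.
- roller: Spare roller of the gluing machine, loose in one of the tubs (told by its shape): black rubber cylinder 44 mm diameter x 90 mm with thin steel journals, 110 mm overall, about 0.22 kg. It lies along the station's y on the tub's floor. Origin at its middle, y along its axis. It rolls out by itself once its tub lies over the stop.
- press_block: Beech block 45 x 90 x 30 mm lying in another tub. Origin: centre of its underside.
- card_box: Small plain cardboard box 65 x 90 x 25 mm lying in the remaining tub. Origin: centre of its underside.
- tape: Bystander: roll of tape lying flat on the bench between two tubs' handles, 76 mm outside diameter, 22 mm high. Origin: centre of its underside.
- game_box: Bystander: flat cardboard box 90 x 40 x 22 mm lying on the bench between two other tubs' handles. Origin: centre of its underside.
- glue: Bystander: white glue bottle, 64 mm diameter, 150 mm high, at the right. Origin: centre of its underside.
- mug: Bystander: white mug, 80 mm diameter, 90 mm high, at the left. Origin: centre of its underside.
- brush: Bystander: brush 190 mm long lying at the left. Origin: centre of its underside.
Things that resemble listed ones, but are neither listed nor needed, are in the scene too. What is shaped like the lid1 but yellow is not meant.

How it is judged (in metres and radians):
On the way, in this order (a step that is already met when the one before it is completed fails the run):
1. the lid of the roller's tub lies flat on the bench, handle up (height (world z) of lid1 below 0.02 m and angle between lid1's own z axis and vertical below 0.15 rad), for 0.2 s.
2. that tub stands against the edge stop, lid off (within 10 mm) (x of tub1 in the frame of station above -0.065 m and angle between tub1's own z axis and vertical below 0.35 rad), for 0.05 s.
3. that tub is tipped over the stop onto its side (more than 70 degrees) (angle between tub1's own z axis and vertical above 1.22 rad and x of tub1 in the frame of station above -0.11 m), for 0.1 s.
At the end, for the whole second after the job is handed in: Roller at rest on the tray floor, clear of its tub; that tub on its side over the stop (80 to 126 deg, base centre 110 mm before to 70 mm past the stop face), its lid flat on the bench, handle up (9 deg); other tubs upright (6 deg) with their contents in (all of step 1 and angle between tub1's own z axis and vertical between 1.4 and 2.2 rad and x of tub1 in the frame of station between -0.11 and 0.07 m and z of roller in the frame of tub1 above 0.105 m and x of roller in the frame of station between 0.016 and 0.18 m and y of roller in the frame of station between -0.315 and 0.315 m and height (world z) of roller below 0.04 m and z of press_block in the frame of tub2 between -0.01 and 0.08 m and x of press_block in the frame of tub2 between -0.055 and 0.055 m and y of press_block in the frame of tub2 between -0.065 and 0.065 m and z of card_box in the frame of tub3 between -0.01 and 0.08 m and x of card_box in the frame of tub3 between -0.055 and 0.055 m and y of card_box in the frame of tub3 between -0.065 and 0.065 m and angle between each of tub2, tub3's own z axis and vertical below 0.1 rad and linear speed of roller below 0.03 m/s and linear speed of each of tub1, lid1 below 0.02 m/s); the robot touches nothing.
It fails at once if the roller's tub is lifted clear of the stop (its underside's centre above 125 mm) (height (world z) of tub1 above 0.125 m).
It fails at once if another tub is tipped (over 23 degrees) or shifted over 50 mm (angle between any of tub2, tub3's own z axis and vertical above 0.4 rad or distance of any of tub2, tub3 from where it was at the start of the episode above 0.05 m).
It fails at once if the fingers touch the roller (over 1 N) (contact force between the fingers and roller above 1 N).
It fails at once if the lamp is knocked (over 8 N) (contact force between any of the arm, the fingers and lamp above 8 N).
It fails at once if a bystander is moved more than 30 mm (distance of any of tape, game_box, glue, mug, brush from where it was at the start of the episode above 0.03 m).
It also fails if it takes over 67 s, if anything falls off the work surface, if the arm or the gripper's body presses on something with over 40 N, if the wrist force passes 120 N, or if a joint passes its speed limit or range.

## Working session

There is one attempt and no reset: what is moved stays moved. The work goes in short steps, Python scripts to look and compute and a tool call to move; the robot and the scene stay as the last step left them, time stands still between calls to the robot, and variables do not carry over. Pictures are saved under pics/ and viewed, at most 10 in all, crops included, and the job is handed in when it is done.

Besides the shell and the picture viewer there is one more tool, called after "Emit:" as name(argument=value, ...) on one line, values as JSON. arm_command: Moves the arm, as the interface text tells. Its arguments: {"type":"object","properties":{"targets":{"type":"string"},"force":{"type":"number"}},"required":["targets"]}

```bash
mkdir -p pics
cat > h.py <<'E'
import numpy as np, cv2
from bench import ctrl
def cam(n,save=None):
    s=ctrl.read_state(); c=ctrl.read_camera(n)
    if n=='wrist':
        T=np.eye(4);T[:3,:3]=s['eef_rot'];T[:3,3]=s['eef_pos'];c['extrinsics']=T@np.array(c['T_tool_cam'])
    c['K']=np.array(c['intrinsics']);c['T']=np.array(c['extrinsics']);c['d']=np.array(c['dist'])
    if save: cv2.imwrite('pics/'+save,c['img'][:,:,::-1])
    return c
def ray(c,uv,z):
    p=cv2.undistortPoints(np.array(uv,float).reshape(-1,1,2),c['K'],c['d']).reshape(-1,2)
    d=np.c_[p,np.ones(len(p))]@c['T'][:3,:3].T; o=c['T'][:3,3]
    return o+d*((z-o[2])/d[:,2])[:,None]
def cloud(c):
    h,w=c['range_z'].shape; v,u=np.mgrid[:h,:w]
    p=cv2.undistortPoints(np.stack([u,v],-1).reshape(-1,1,2).astype(float),c['K'],c['d']).reshape(-1,2)
    P=np.c_[p,np.ones(len(p))]*c['range_z'].reshape(-1,1)
    return (P@c['T'][:3,:3].T+c['T'][:3,3]).reshape(h,w,3)
E
python3 - <<'E'
from h import *
s=ctrl.read_state();print({k:np.round(v,3).tolist() for k,v in s.items()})
for n in('scene','top'):
    c=cam(n,n+'0.png');print(n,c['T'].round(2).tolist(),c['K'].tolist())
E
```

```text
{'t': 0.0, 'joint_pos': [-1.316, 0.478, 0.022, 1.556, -0.011, 1.109, -0.083], 'joint_vel': [0.001, 0.001, 0.0, -0.0, 0.0, -0.001, -0.001], 'effort': [-0.0, -59.645, 1.608, -28.119, 0.012, 0.009, -0.0], 'eef_pos': [239.356, 630.478, 230.316], 'eef_rot': [[-0.935, 0.355, -0.001], [0.355, 0.935, -0.002], [-0.0, -0.002, -1.0]], 'force': [-0.277, 0.626, -0.067], 'moment': [0.074, 0.024, -0.01], 'grasp_force': 0.0, 'grip_width': 85.661}
scene [[-0.99, 0.09, -0.05, 607.87], [0.1, 0.8, -0.58, 775.24], [-0.01, -0.59, -0.81, 1150.84], [0.0, 0.0, 0.0, 1.0]] [[470.885696043983, 0.0, 316.46982295676554], [0.0, 470.885696043983, 233.2300535795597], [0.0, 0.0, 1.0]]
top [[-0.02, -0.99, 0.13, 330.32], [-1.0, 0.02, 0.01, -12.75], [-0.01, -0.13, -0.99, 1663.59], [0.0, 0.0, 0.0, 1.0]] [[496.69701923701217, 0.0, 324.00646127359073], [0.0, 496.69701923701217, 241.62341727976528], [0.0, 0.0, 1.0]]
```

View pics/scene0.png

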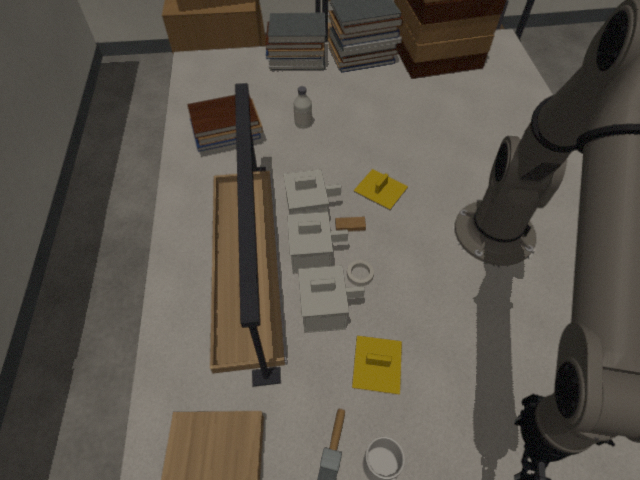

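View pics/top0.png

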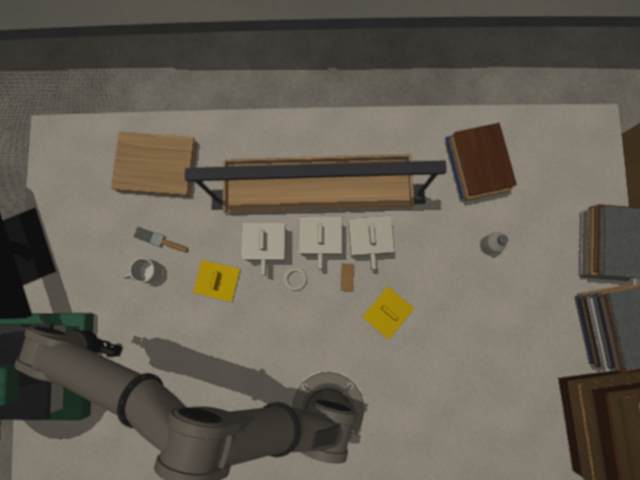

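The scene picture shows three white lidded tubs at (306,190), (310,235) and (323,293). The top picture shows the same tubs at (264,243), (321,237) and (371,238). Things that could be mistaken for the target lids are the yellow lids at top (216,282) and (388,313), which are not meant. The roller's tub is one of the three white ones, so I'll measure all of them.

Run:
```python
from h import *
for n in('top','scene'):
    c=cam(n); P=cloud(c); X,Y,Z=P[...,0],P[...,1],P[...,2]
    hsv=cv2.cvtColor(c['img'],cv2.COLOR_RGB2HSV)
    print(n,'bench z',np.median(Z[(abs(X-450)<30)&(abs(Y)<30)&(c['range_z']>0)]))
    def comps(m,name,mina=8):
        k,l,st,ce=cv2.connectedComponentsWithStats(m.astype(np.uint8))
        for i in range(1,k):
            if st[i,4]>=mina:
                q=P[l==i]; r=cv2.minAreaRect(q[:,:2].astype(np.float32))
                print(name,st[i,4],ce[i].round(),'rect c',np.round(r[0],0),'sz',np.round(r[1],0),'a',round(r[2],1),'z',np.median(q[:,2]).round(), 'med',np.median(q[:,:2],0).round())
    reg=(X>450)&(X<760)&(abs(Y)<330)&(hsv[...,1]<60)&(hsv[...,2]>70)
    comps(reg&(Z>125)&(Z<160),'fin'); comps(reg&(Z>94)&(Z<118),'plate',50)
    comps(reg&(Z>80)&(Z<110)&(X<580),'handle')
    if n=='top':
        comps((hsv[...,1]>120)&(hsv[...,0]>20)&(hsv[...,0]<35)&(X<700),'yellow',50)
        comps((Z>300)&(Z<360)&(X>600)&(X<900),'lamp',50)
        comps((Z>12)&(Z<60)&(X>350)&(X<560)&(abs(Y)<250),'low',20)
        m=(Z>12)&(Z<28)&(X>640)&(X<760)
        comps((Z>24)&(Z<50)&(X>640)&(X<950)&(abs(Y)<400),'traywall',50)
        for v in range(190,225,2): print(v,[ (int(X[v,u]),int(Z[v,u])) for u in (245,295,345,400)])
```

```text
top bench z 0.9577387295009885
fin 99 [320. 233.] rect c [555.  14.] sz [13. 60.] a 89.2 z 146.0 med [553.  14.]
fin 99 [371. 233.] rect c [ 550. -145.] sz [58. 14.] a 4.6 z 146.0 med [ 550. -144.]
fin 104 [262. 240.] rect c [538. 195.] sz [14. 57.] a 87.9 z 146.0 med [535. 193.]
plate 1489 [320. 236.] rect c [532.  15.] sz [134. 161.] a 88.8 z 105.0 med [551.  14.]
plate 1455 [371. 236.] rect c [ 531. -148.] sz [158. 133.] a 3.3 z 105.0 med [ 548. -146.]
plate 1472 [263. 241.] rect c [524. 196.] sz [136. 144.] a 89.4 z 105.0 med [537. 193.]
handle 1021 [320. 241.] rect c [516.  15.] sz [134. 128.] a 89.5 z 105.0 med [534.  16.]
handle 1017 [371. 241.] rect c [ 516. -148.] sz [136. 127.] a 89.8 z 105.0 med [ 531. -148.]
handle 1152 [263. 244.] rect c [515. 196.] sz [135. 130.] a 89.6 z 105.0 med [527. 193.]
yellow 1387 [216. 280.] rect c [381. 210.] sz [457. 115.] a 75.9 z 11.0 med [419. 361.]
yellow 1423 [388. 312.] rect c [ 334. -156.] sz [244. 150.] a 59.7 z 11.0 med [ 306. -203.]
lamp 3764 [315. 170.] rect c [701.  21.] sz [ 41. 718.] a 0.4 z 343.0 med [698.  19.]
low 64 [281. 25
[... 1868 characters left out ...]
n 195 [309. 226.] rect c [557.  17.] sz [18. 60.] a 87.7 z 143.0 med [557.  20.]
fin 210 [322. 283.] rect c [540. 197.] sz [17. 58.] a 89.3 z 145.0 med [540. 202.]
plate 1259 [306. 191.] rect c [ 531. -147.] sz [161. 142.] a 3.1 z 105.0 med [ 551. -133.]
plate 1566 [311. 235.] rect c [533.  16.] sz [142. 163.] a 87.8 z 105.0 med [554.  27.]
plate 2022 [323. 292.] rect c [524. 198.] sz [139. 148.] a 89.3 z 105.0 med [539. 208.]
handle 976 [314. 192.] rect c [ 515. -146.] sz [142. 129.] a 90.0 z 105.0 med [ 527. -124.]
handle 1164 [319. 236.] rect c [516.  16.] sz [143. 129.] a 89.8 z 105.0 med [530.  32.]
handle 1734 [328. 293.] rect c [515. 198.] sz [139. 130.] a 89.9 z 105.0 med [526. 212.]
```

Emit:
arm_command(targets="0 0 0 0 0 0 -10.4; 0 0 0 0 0 0 -10.4; 0 -3 -4.4 0 0 0 0; 0 -3 -4.4 0 0 0 0; 0 -3 -4.4 0 0 0 0; 0 -3 -4.4 0 0 0 0; 0 -3 -4.4 0 0 0 0; 0 -3 -4.4 0 0 0 0; 0 -3 -4.4 0 0 0 0; 0 -3 -4.4 0 0 0 0")

```text
t: 1.45
eef_pos: [480.4, 277.6, 231.4]
eef_rot: [[-1.0, -0.0, 0.0], [-0.0, 1.0, 0.0], [-0.0, 0.0, -1.0]]
force: [1.4, 0.7, 1.8]
grip_width: 85.6
grasp_force: 0.0
```

Emit:
arm_command(targets="0 -3 -4.2 0 0 0 0; 0 -3 -4.2 0 0 0 0; 0 0 0 0 0 0 0; 0 0 0 0 0 0 0")

```text
t: 1.95
eef_pos: [539.3, 195.5, 231.1]
eef_rot: [[-1.0, -0.0, -0.001], [-0.0, 1.0, 0.0], [0.001, 0.0, -1.0]]
force: [0.0, -0.2, -0.6]
grip_width: 85.7
grasp_force: 0.0
```

Run:
```python
from h import *
s=ctrl.read_state();print({k:np.round(v,3).tolist() for k,v in s.items()})
c=cam('wrist','w1.png'); P=cloud(c);hsv=cv2.cvtColor(c['img'],cv2.COLOR_RGB2HSV)
m=(P[...,2]>125)&(P[...,2]<155)&(hsv[...,1]<60)&(c['range_z']>0)
k,l,st,ce=cv2.connectedComponentsWithStats(m.astype(np.uint8))
for i in range(1,k):
    if st[i,4]>100:
        q=P[l==i];print(st[i],cv2.minAreaRect(q[:,:2].astype(np.float32)),np.median(q[:,2]))
```

```text
{'t': 1.95, 'joint_pos': [-0.563, 0.311, 0.133, 1.811, -0.048, 1.024, 1.159], 'joint_vel': [-0.022, -0.004, -0.021, 0.001, -0.001, -0.002, -0.0], 'effort': [1.675, -47.277, 3.273, -26.876, 0.147, -0.001, 0.019], 'eef_pos': [539.273, 195.524, 231.087], 'eef_rot': [[-1.0, -0.0, -0.001], [-0.0, 1.0, 0.0], [0.001, 0.0, -1.0]], 'force': [0.037, -0.223, -0.554], 'moment': [0.051, -0.043, -0.049], 'grasp_force': 0.0, 'grip_width': 85.743}
[ 308  187   25  105 2473] ((538.6708984375, 197.1048126220703), (14.01852798461914, 59.411014556884766), 89.20613098144531) 147.45892228721064
[   1  213   59  101 4088] ((554.8480834960938, 16.350807189941406), (15.179640769958496, 60.02852249145508), 88.2826156616211) 144.74070853190193
```

View pics/w1.png

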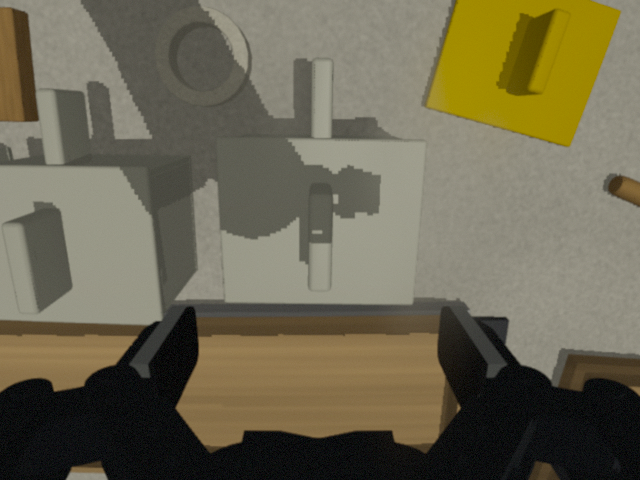

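The wrist picture shows the chosen white lid's fin at (320,238), with tub A's lid at the left and the yellow decoy at the upper right (530,60). I'll grip the white fin.

Emit:
arm_command(targets="0 0 0.15 3 0 0 0; 0 0 0 3 0 0 0; 0 0 0 3 0 0 0; 0 0 0 2.7 0 0 0; 0 0 0 0 0 0 0; 255 0 0 0 0 0 0; 255 0 0 0 0 0 0; 255 0 0 0 0 0 0; 255 0 0 0 0 0 0; 255 0 0 0 0 0 0", force=40)

```text
t: 3.25
eef_pos: [540.0, 196.8, 114.9]
eef_rot: [[-1.0, -0.0, 0.001], [-0.0, 1.0, 0.001], [-0.001, 0.001, -1.0]]
force: [-1.1, -0.1, 4.7]
grip_width: 13.6
grasp_force: 41.4
```

Emit:
arm_command(targets="255 0 0 0 0 0 0; 255 0 0 -1 0 0 0; 255 0 0 -2 0 0 0; 255 0 0 -2 0 0 0; 255 0 0 -2 0 0 0; 255 0 0 -1 0 0 0")

```text
t: 4.0
eef_pos: [539.9, 196.7, 195.5]
eef_rot: [[-1.0, -0.0, 0.001], [-0.0, 1.0, 0.001], [-0.001, 0.001, -1.0]]
force: [-0.2, -0.4, -1.7]
grip_width: 13.5
grasp_force: 40.6
```

Emit:
arm_command(targets="255 -0.5 4 0 0 0 0; 255 -0.5 4 0 0 0 0; 255 -0.5 4 0 0 0 0; 255 -0.5 3.8 2 0 0 0; 255 0 0 4 0 0 0; 255 0 0 4 0 0 0; 255 0 0 4 0 0 0; 255 0 0 2 0 0 0; 255 0 0 1 0 0 0; 255 0 0 0 0 0 0")

```text
t: 5.25
eef_pos: [559.9, 354.8, 24.6]
eef_rot: [[-1.0, -0.0, 0.0], [-0.0, 1.0, 0.0], [-0.0, 0.0, -1.0]]
force: [-0.4, -0.2, -1.4]
grip_width: 13.7
grasp_force: 40.5
```

Run:
```python
from h import *
c=cam('top'); P=cloud(c)
for n,(x,y) in dict(A=(555,15),B=(551,-146),C=(539,196)).items():
    pass
o=c['img'][195:300,180:410,::-1]; cv2.imwrite('pics/t2.png',cv2.resize(o,None,fx=3.4,fy=3.4,interpolation=cv2.INTER_CUBIC))
```

```text
(no output)
```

View pics/t2.png

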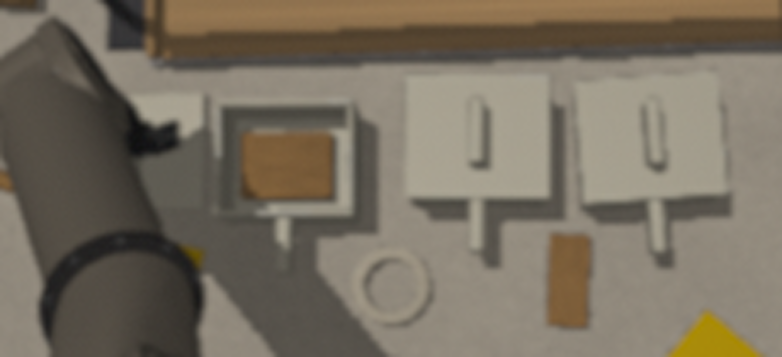

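Tub C holds a brown block at (288,165) in the crop and no roller. I'll set its lid down here and go on to tub A.

Emit:
arm_command(targets="255 0 0 0.45 0 0 0; 255 0 0 0 0 0 0; 0 0 0 0 0 0 0; 0 0 0 0 0 0 0; 0 0 0 0 0 0 0; 0 0 0 -3 0 0 0; 0 0 0 -5 0 0 0; 0 0 0 -5 0 0 0; 0 0 0 -5 0 0 0; 0 0 0 0 0 0 0")

```text
t: 6.55
eef_pos: [562.1, 356.2, 205.1]
eef_rot: [[-1.0, 0.0, 0.007], [0.0, 1.0, 0.006], [-0.007, 0.006, -1.0]]
force: [0.4, -0.0, -1.0]
grip_width: 85.3
grasp_force: 0.0
```

Emit:
arm_command(targets="0 0 -5 -1 0 0 0; 0 0 -5 0 0 0 0; 0 0.2 -5 0 0 0 0; 0 0.2 -5 0 0 0 0; 0 0 -5 0 0 0 0; 0 0 -5 0 0 0 0; 0 0 -3.9 0 0 0 0; 0 0 0 0 0 0 0; 0 0 0 0 0 0 0")

```text
t: 7.68
eef_pos: [555.3, 16.4, 209.1]
eef_rot: [[-1.0, -0.001, -0.001], [-0.001, 1.0, 0.0], [0.001, 0.0, -1.0]]
force: [-0.8, 0.9, -0.9]
grip_width: 85.6
grasp_force: 0.0
```

```bash
cat > fin.py <<'E'
from h import *
s=ctrl.read_state();print(np.round(s['eef_pos'],1))
c=cam('wrist'); P=cloud(c);hsv=cv2.cvtColor(c['img'],cv2.COLOR_RGB2HSV)
m=(P[...,2]>125)&(P[...,2]<155)&(hsv[...,1]<60)&(c['range_z']>0)
k,l,st,ce=cv2.connectedComponentsWithStats(m.astype(np.uint8))
for i in range(1,k):
    if st[i,4]>100:
        q=P[l==i];r=cv2.minAreaRect(q[:,:2].astype(np.float32));print(np.round(r[0],1),np.round(r[1]),r[2])
E
python3 fin.py
```

```text
[555.3  16.4 209.1]
[ 551.1 -145.9] [59. 16.] 3.038426160812378
[554.7  15.2] [14. 59.] 88.5030746459961
```

Emit:
arm_command(targets="0 0 -0.1 3 0 0 0; 0 0 0 3 0 0 0; 0 0 0 2 0 0 0; 0 0 0 1.5 0 0 0; 255 0 0 0 0 0 0; 255 0 0 0 0 0 0; 255 0 0 0 0 0 0; 255 0 0 0 0 0 0; 255 0 0 0 0 0 0; 255 0 0 0 0 0 0")

```text
t: 8.98
eef_pos: [556.2, 14.7, 115.6]
eef_rot: [[-1.0, -0.0, 0.001], [-0.0, 1.0, 0.0], [-0.001, 0.0, -1.0]]
force: [-0.7, -0.5, 5.9]
grip_width: 13.7
grasp_force: 42.5
```

Emit:
arm_command(targets="255 0 0 -1 0 0 0; 255 0 0 -2 0 0 0; 255 0 0 -3 0 0 0; 255 0 0 -3 0 0 0; 255 0 0 -2 0 0 0; 255 0 -3 0 0 0 0; 255 0 -5 0 0 0 0; 255 0 -5 0 0 0 0; 255 0 -5 0 0 0 0; 255 0 -5 0 0 0 0")

```text
t: 10.22
eef_pos: [555.3, -216.8, 225.1]
eef_rot: [[-1.0, -0.0, -0.0], [-0.0, 1.0, 0.0], [0.0, 0.0, -1.0]]
force: [0.1, -0.0, -0.3]
grip_width: 13.4
grasp_force: 41.6
```

Emit:
arm_command(targets="255 0 -5 0 0 0 0; 255 0 -5 0 0 0 0; 255 0 -2 0 0 0 0; 255 0 0 4 0 0 0; 255 0 0 4 0 0 0; 255 0 0 4 0 0 0; 255 0 0 4 0 0 0; 255 0 0 2.2 0 0 0; 255 0 0 1 0 0 0; 255 0 0 0 0 0 0")

```text
t: 11.48
eef_pos: [556.1, -335.3, 33.1]
eef_rot: [[-1.0, -0.0, 0.0], [-0.0, 1.0, -0.0], [-0.0, -0.0, -1.0]]
force: [-1.1, 0.1, -0.9]
grip_width: 13.4
grasp_force: 41.6
```

Run:
```python
from h import *
c=cam('top')
o=c['img'][195:300,230:460,::-1]; cv2.imwrite('pics/t3.png',cv2.resize(o,None,fx=3.4,fy=3.4,interpolation=cv2.INTER_CUBIC))
```

```text
(no output)
```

View pics/t3.png

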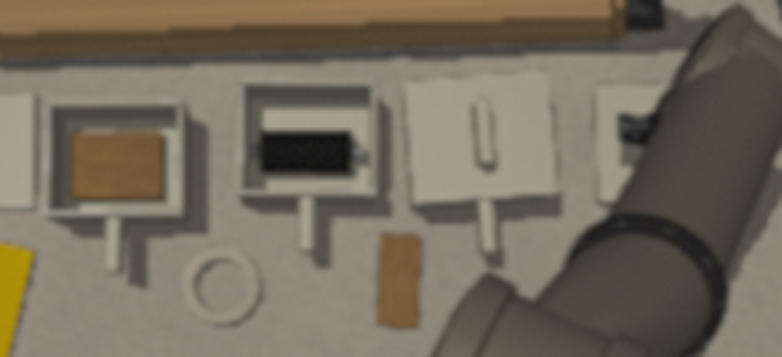

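The black roller is in tub A, at (305,153) in the crop. I'll set its lid down at the right and measure tub A's handle.

Emit:
arm_command(targets="255 0 0 0.8 0 0 0; 255 0 0 0.4 0 0 0; 255 0 0 0 0 0 0; 0 0 0 0 0 0 0; 0 0 0 0 0 0 0; 0 0 0 0 0 0 0; 0 0 0 -3 0 0 0; 0 0 0 -5 0 0 0; 0 0 0 -5 0 0 0; 0 0 0 -5 0 0 0")

```text
t: 12.78
eef_pos: [555.6, -335.3, 202.5]
eef_rot: [[-1.0, -0.0, 0.0], [-0.0, 1.0, -0.0], [-0.0, -0.0, -1.0]]
force: [0.0, 0.7, -0.2]
grip_width: 85.5
grasp_force: 0.0
```

Emit:
arm_command(targets="0 2 5 -1 0 0 0; 0 2 5 0 0 0 0; 0 2 5 0 0 0 0; 0 2 5 0 0 0 0; 0 2 5 0 0 0 0; 0 2 5 0 0 0 0; 0 2 5 0 0 0 0; 0 0 0 0 0 0 0; 0 0 0 0 0 0 0")

```text
t: 13.9
eef_pos: [415.9, 14.3, 211.0]
eef_rot: [[-1.0, -0.0, 0.001], [-0.0, 1.0, -0.0], [-0.001, -0.0, -1.0]]
force: [0.2, -0.4, 0.7]
grip_width: 85.2
grasp_force: 0.0
```

Run:
```python
from h import *
s=ctrl.read_state();print(np.round(s['eef_pos'],1),s['joint_pos'])
def comp(n,lo,hi,xr,yr,mn):
    c=cam(n,'x_%s.png'%n); P=cloud(c);hsv=cv2.cvtColor(c['img'],cv2.COLOR_RGB2HSV);X,Y,Z=P[...,0],P[...,1],P[...,2]
    m=(Z>lo)&(Z<hi)&(hsv[...,1]<60)&(hsv[...,2]>40)&(X>xr[0])&(X<xr[1])&(Y>yr[0])&(Y<yr[1])&(c['range_z']>0)
    k,l,st,ce=cv2.connectedComponentsWithStats(m.astype(np.uint8))
    for i in range(1,k):
        if st[i,4]>mn:
            q=P[l==i];r=cv2.minAreaRect(q[:,:2].astype(np.float32));print(n,st[i,4],np.round(r[0],1),np.round(r[1],1),round(r[2],2),np.median(q[:,2]).round(),q.min(0).round(),q.max(0).round())
comp('wrist',85,112,(430,480),(-60,80),60); comp('wrist',85,112,(430,640),(-80,100),60)
comp('top',85,112,(430,640),(-60,100),60)
comp('top',2,15,(480,630),(-440,-220),60)
```

```text
[415.9  14.3 211. ] [-0.33540511  0.06323225  0.15805363  2.16926872 -0.01238423  0.90920027
  1.40105569]
wrist 978 [464.   17.4] [14.  32.1] 88.5 97.0 [448.  10.  85.] [480.  25. 100.]
wrist 6208 [518.7  16.5] [130.4 141.3] 88.09 98.0 [448. -51.  85.] [591.  82. 102.]
wrist 210 [563.5 -78.7] [ 2.5 70.5] 90.0 104.0 [528. -80.  85.] [599. -77. 107.]
top 186 [555.2  14.3] [128.4 109.8] 88.17 99.0 [499. -50.  85.] [611.  79. 107.]
top 1224 [ 555.2 -337.7] [138.1 184.7] 3.12 9.0 [ 482. -426.    2.] [ 629. -248.   15.]
```

Emit:
arm_command(targets="0 -3.1 0.15 0 0 0 0; 0 -3.1 0.15 0 0 0 0; 0 0 0 0 0 -10 0; 0 0 0 0 0 -10 0; 0 0 0 0 0 -10 0; 0 0 0 0 0 -10 0; 0 0 0 0 0 0 0; 0 0 0 0 0 0 0")

```text
t: 15.1
eef_pos: [481.3, 2.3, 210.9]
eef_rot: [[-0.864, 0.022, 0.504], [0.002, 0.999, -0.039], [-0.504, -0.033, -0.863]]
force: [0.9, -0.4, -0.5]
grip_width: 85.1
grasp_force: 0.0
```

Run:
```python
from h import *
s=ctrl.read_state();print({k:np.round(s[k],3).tolist() for k in('joint_pos','eef_pos','eef_rot')})
```

```text
{'joint_pos': [-0.148, -0.035, -0.094, 2.396, 0.53, 0.315, 0.847], 'eef_pos': [481.258, 2.256, 210.936], 'eef_rot': [[-0.864, 0.022, 0.504], [0.002, 0.999, -0.039], [-0.504, -0.033, -0.863]]}
```

Emit:
arm_command(targets="0 0 0 0 0 10 0; 0 0 0 0 0 0 0; 0 0 0 0 0 0 0")

```text
t: 15.48
eef_pos: [481.3, 0.7, 209.9]
eef_rot: [[-0.927, 0.024, 0.374], [0.007, 0.999, -0.047], [-0.375, -0.041, -0.926]]
force: [-0.1, 0.5, 0.2]
grip_width: 85.3
grasp_force: 0.0
```

Run:
```python
from h import *
s=ctrl.read_state();print({k:np.round(s[k],3).tolist() for k in('joint_pos','eef_pos','eef_rot')})
```

```text
{'joint_pos': [-0.185, 0.007, -0.034, 2.297, 0.276, 0.488, 1.114], 'eef_pos': [481.288, 0.735, 209.918], 'eef_rot': [[-0.927, 0.024, 0.374], [0.007, 0.999, -0.047], [-0.375, -0.041, -0.926]]}
```

Emit:
arm_command(targets="0 0.7 1.7 -0.3 -2.7 0 0; 0 0 0 0 0 0 0; 0 0 0 0 0 0 0; 0 1.1 0 2.8 0 0 0; 0 1.1 0 2.8 0 0 0; 0 0 0 0 0 0 0")

```text
t: 16.23
eef_pos: [473.0, 17.4, 147.7]
eef_rot: [[-0.929, 0.007, 0.369], [0.007, 1.0, -0.001], [-0.369, 0.002, -0.929]]
force: [-0.4, -0.3, -0.5]
grip_width: 85.5
grasp_force: 0.0
```

```bash
cat > st.py <<'E'
from h import *
s=ctrl.read_state();print({k:np.round(s[k],3).tolist() for k in('joint_pos','eef_pos','eef_rot')})
E
python3 st.py
python3 - <<'E'
from h import *
c=cam('wrist'); P=cloud(c);hsv=cv2.cvtColor(c['img'],cv2.COLOR_RGB2HSV);X,Y,Z=P[...,0],P[...,1],P[...,2]
m=(Z>80)&(Z<112)&(hsv[...,1]<60)&(hsv[...,2]>40)&(X>440)&(X<490)&(Y>-10)&(Y<45)&(c['range_z']>0)
q=P[m];print(len(q),q.min(0),q.max(0),np.median(q,0))
E
```

```text
{'joint_pos': [-0.198, 0.109, -0.031, 2.375, 0.3, 0.301, 1.065], 'eef_pos': [472.982, 17.365, 147.688], 'eef_rot': [[-0.929, 0.007, 0.369], [0.007, 1.0, -0.001], [-0.369, 0.002, -0.929]]}
2638 [447.61335748   9.94889121  80.01511481] [489.97062033  24.68520139  99.85076495] [461.84035279  17.34040731  97.32157794]
```

Emit:
arm_command(targets="0 0 0 0 0 7 0; 0 0 0 0 0 7 0; 0 0.5 0 2.5 0 0 0; 0 0.6 0 3 0 0 0; 0 0.6 0 3.2 0 0 0; 0 0 0 0 0 0 0; 0 0 0 0 0 0 0")

```text
t: 17.15
eef_pos: [471.0, 18.5, 62.7]
eef_rot: [[-0.99, 0.007, 0.14], [0.008, 1.0, 0.003], [-0.14, 0.004, -0.99]]
force: [-0.2, 0.0, -0.0]
grip_width: 85.5
grasp_force: 0.0
```

```bash
python3 st.py
```

```text
{'joint_pos': [-0.131, 0.35, -0.066, 2.267, 0.123, 0.389, 1.262], 'eef_pos': [471.019, 18.47, 62.694], 'eef_rot': [[-0.99, 0.007, 0.14], [0.008, 1.0, 0.003], [-0.14, 0.004, -0.99]]}
```

Emit:
arm_command(targets="0 0.2 -0.1 0.3 0 0 0; 255 0 0 0 0 0 0; 255 0 0 0 0 0 0; 255 0 0 0 0 0 0; 255 0 0 0 0 0 0; 255 0 0 0 0 0 0; 255 0 0 0 0 0 0", force=50)

```text
t: 18.02
eef_pos: [468.2, 17.1, 58.0]
eef_rot: [[-0.99, 0.007, 0.138], [0.008, 1.0, 0.002], [-0.138, 0.003, -0.99]]
force: [-1.8, -0.8, 5.5]
grip_width: 13.5
grasp_force: 49.2
```

Emit:
arm_command(targets="255 -0.5 0 0.07 0 0 0; 255 -1 0 0.14 0 0 0; 255 -1 0 0.14 0 0 0; 255 -0.7 0 0.1 0 0 0; 255 0 0 0 0 0 0")

```text
t: 18.65
eef_pos: [497.2, 16.8, 57.6]
eef_rot: [[-0.991, 0.007, 0.131], [0.007, 1.0, 0.001], [-0.131, 0.002, -0.991]]
force: [-12.0, -0.1, 21.8]
grip_width: 13.7
grasp_force: 51.8
```

Emit:
arm_command(targets="255 -0.3 0 0.04 0 0 0; 255 -0.2 0 0.03 0 0 0; 255 0 0 0 0 0 0")

```text
t: 19.02
eef_pos: [501.6, 16.9, 57.6]
eef_rot: [[-0.991, 0.007, 0.131], [0.007, 1.0, 0.001], [-0.131, 0.002, -0.991]]
force: [-15.5, 0.2, 23.9]
grip_width: 13.3
grasp_force: 52.1
```

Run:
```python
from h import *
for n in ('top','scene'):
    c=cam(n); P=cloud(c);X,Y,Z=P[...,0],P[...,1],P[...,2]
    for lo,hi in((94,108),):
        m=(Z>lo)&(Z<hi)&(X>560)&(X<690)&(Y>-45)&(Y<75)
        for y in(-40,-15,10,35,60):
            k=m&(abs(Y-y)<10); print(n,y,'rim front x',np.sort(X[k])[-6:].round())
    k=(Z>10)&(Z<26)&(X>630)&(X<680)&(abs(Y)<330)
    for y in(-250,-60,90,300):
        kk=k&(abs(Y-y)<15);print('stop',y,kk.sum(),np.median(X[kk]),np.percentile(Z[kk],90) if kk.any() else 0)
```

```text
top -40 rim front x [638. 640. 640. 640. 641. 641.]
top -15 rim front x [638. 640. 641. 641. 641. 641.]
top 10 rim front x [640. 640. 641. 641. 641. 642.]
top 35 rim front x [639. 641. 641. 642. 642. 642.]
top 60 rim front x [640. 640. 641. 642. 642. 643.]
stop -250 19 653.2043016935963 22.069034161026547
stop -60 20 651.4510362977968 22.1788246827917
stop 90 16 651.4484045952704 21.37726458072393
stop 300 24 648.0296134954215 24.159284884732575
scene -40 rim front x [640. 642. 642. 643. 643. 643.]
scene -15 rim front x [643. 644. 644. 644. 644. 644.]
scene 10 rim front x [642. 642. 642. 643. 643. 645.]
scene 35 rim front x [643. 643. 644. 644. 644. 644.]
scene 60 rim front x [643. 643. 643. 645. 645. 645.]
stop -250 12 655.5404294659718 22.130547181917677
stop -60 19 652.5221170064285 22.73377605728833
stop 90 34 649.6238420190067 22.275540984498047
stop 300 23 648.8368542254635 20.246081815956178
```

Emit:
arm_command(targets="255 -0.2 0 -0.1 0 0 0; 255 -0.3 0 0 0 0 0; 255 -0.2 0 0.03 0 0 0; 255 0 0 0 0 0 0")

```text
t: 19.62
eef_pos: [505.7, 16.4, 57.7]
eef_rot: [[-0.992, 0.005, 0.125], [0.005, 1.0, 0.0], [-0.125, 0.001, -0.992]]
force: [-19.3, -0.2, 15.0]
grip_width: 13.3
grasp_force: 52.2
```

Emit:
arm_command(targets="255 -0.2 0 0.03 0 0 0; 255 -0.1 0 0 0 0 0; 255 0 0 0 0 0 0")

```text
t: 20.0
eef_pos: [505.8, 16.3, 57.6]
eef_rot: [[-0.993, 0.005, 0.12], [0.005, 1.0, -0.0], [-0.12, 0.0, -0.993]]
force: [-30.4, 0.7, 29.4]
grip_width: 13.4
grasp_force: 54.3
```

Run:
```python
from h import *
d=np.pi/180
def pose(th):
    ph=min(7+33*th/66,40)
    G=np.array([647.5-144*np.cos(th*d)+57*np.sin(th*d),20+144*np.sin(th*d)+57*np.cos(th*d)])
    s,c=np.sin(ph*d),np.cos(ph*d)
    return G+19*np.array([s,-c]),ph
p0,f0=pose(0);print(p0)
for th in list(range(6,91,6))+[93]:
    p,f=pose(th);s,c=np.sin(f0*d),np.cos(f0*d);w=p-p0
    print(th,p.round(),round(f),'dx %.2f dz %.2f wy %.1f'%((-c*w[0]-s*w[1])/10,(s*w[0]-c*w[1])/10,-(f-f0)));p0,f0=p,f
```

```text
[505.81551752  58.14162312]
6 [514.  73.] 10 dx -0.95 dz -1.38 wy -3.0
12 [523.  87.] 13 dx -1.15 dz -1.23 wy -3.0
18 [533. 100.] 16 dx -1.33 dz -1.05 wy -3.0
24 [545. 113.] 19 dx -1.48 dz -0.85 wy -3.0
30 [558. 124.] 22 dx -1.60 dz -0.62 wy -3.0
36 [573. 134.] 25 dx -1.68 dz -0.38 wy -3.0
42 [588. 142.] 28 dx -1.72 dz -0.13 wy -3.0
48 [603. 149.] 31 dx -1.72 dz 0.13 wy -3.0
54 [620. 154.] 34 dx -1.68 dz 0.38 wy -3.0
60 [636. 158.] 37 dx -1.60 dz 0.62 wy -3.0
66 [653. 160.] 40 dx -1.48 dz 0.85 wy -3.0
72 [669. 160.] 40 dx -1.23 dz 1.05 wy -0.0
78 [686. 158.] 40 dx -1.11 dz 1.18 wy 0.0
84 [701. 155.] 40 dx -0.98 dz 1.29 wy 0.0
90 [717. 149.] 40 dx -0.84 dz 1.38 wy 0.0
93 [724. 146.] 40 dx -0.37 dz 0.72 wy 0.0
```

Emit:
arm_command(targets="255 -0.95 0 -1.4 0 -3 0; 255 -1.15 0 -1.25 0 -3 0; 255 -1.3 0 -1.05 0 -3 0; 255 -1.5 0 -0.85 0 -3 0; 255 0 0 0 0 0 0")

```text
t: 20.62
eef_pos: [552.9, 16.5, 114.5]
eef_rot: [[-0.941, 0.007, 0.339], [0.007, 1.0, 0.001], [-0.339, 0.003, -0.941]]
force: [-2.0, -1.0, -3.1]
grip_width: 13.3
grasp_force: 52.2
```

```bash
python3 st.py; python3 -c "
from h import *
cam('scene','s4.png')"
```

```text
{'joint_pos': [-0.185, 0.3, 0.008, 2.214, 0.2, 0.292, 1.204], 'eef_pos': [552.868, 16.501, 114.511], 'eef_rot': [[-0.941, 0.007, 0.339], [0.007, 1.0, 0.001], [-0.339, 0.003, -0.941]]}
```

View pics/s4.png

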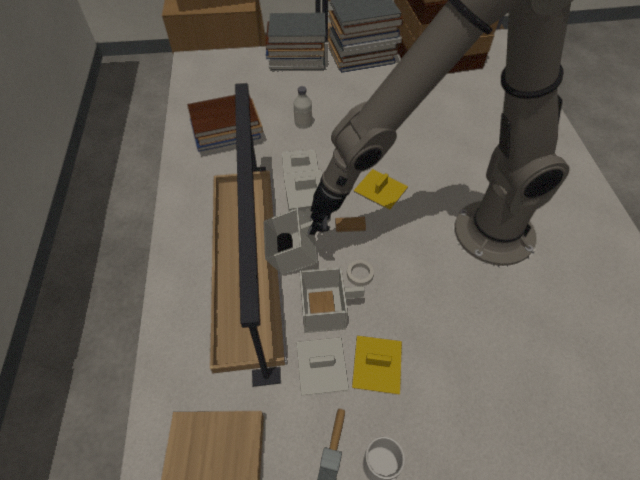

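Tub A is tilting about 26° over the stop at (292,243), with the roller inside at (284,241) and the other tubs standing. I'll continue tipping.

Emit:
arm_command(targets="255 -1.2 0 -0.6 0 -2 0; 255 -1.3 0 -0.5 0 -3 0; 255 -1.7 0 -0.15 0 -3 0; 255 -1.7 0 0.15 0 -3 0; 255 -1.7 0 0.4 0 -3 0; 255 -1.6 0 0.6 0 -3 0; 255 0 0 0 0 0 0")

```text
t: 21.55
eef_pos: [618.0, 14.5, 151.1]
eef_rot: [[-0.838, 0.008, 0.546], [0.005, 1.0, -0.007], [-0.546, -0.003, -0.838]]
force: [-1.6, 0.5, -2.3]
grip_width: 13.6
grasp_force: 52.8
```

```bash
python3 st.py
python3 - <<'E'
from h import *
p=ctrl.read_state()
G=np.array(p['eef_pos'])-19*np.array(p['eef_rot'])[:,2];w=G-[647.5,0,20]
print(G,np.hypot(w[0],w[2]),158.4-np.degrees(np.arctan2(w[2],w[0])))
E
```

```text
{'joint_pos': [-0.019, 0.299, -0.185, 2.207, 1.161, 0.173, 0.275], 'eef_pos': [618.023, 14.511, 151.116], 'eef_rot': [[-0.838, 0.008, 0.546], [0.005, 1.0, -0.007], [-0.546, -0.003, -0.838]]}
[607.65350163  14.63916435 167.03680191] 152.34029194427657 53.23720801909286
```

Emit:
arm_command(targets="255 -1.1 0.05 0.4 0 2 0; 255 -1.1 0.05 0.4 0 0 0; 255 -0.9 0 0.5 0 0 0; 255 -0.9 0 0.5 0 0 0; 255 0 0 0 0 0 0")

```text
t: 22.18
eef_pos: [661.2, 13.8, 155.2]
eef_rot: [[-0.857, 0.01, 0.515], [0.006, 1.0, -0.01], [-0.515, -0.005, -0.857]]
force: [-0.9, 0.5, 5.2]
grip_width: 13.5
grasp_force: 53.5
```

```bash
python3 st.py
cat > g.py <<'E'
from h import *
p=ctrl.read_state()
G=np.array(p['eef_pos'])-19*np.array(p['eef_rot'])[:,2];w=G-[647.5,0,20]
print(G,np.hypot(w[0],w[2]),158.4-np.degrees(np.arctan2(w[2],w[0])))
E
python3 g.py
```

```text
{'joint_pos': [0.113, 0.367, -0.327, 2.075, 0.876, 0.272, 0.6], 'eef_pos': [661.177, 13.848, 155.154], 'eef_rot': [[-0.857, 0.01, 0.515], [0.006, 1.0, -0.01], [-0.515, -0.005, -0.857]]}
[651.39907419  14.03318255 171.44321825] 151.4934029385768 69.87481779564477
```

Emit:
arm_command(targets="255 -0.9 0 0.6 0 -2 0; 255 -0.9 0 0.6 0 -2 0; 255 -0.8 0 0.7 0 0 0; 255 -0.8 0 0.7 0 0 0; 255 0 0 0 0 0 0")

```text
t: 22.8
eef_pos: [702.0, 13.2, 150.0]
eef_rot: [[-0.822, 0.01, 0.569], [0.005, 1.0, -0.01], [-0.569, -0.006, -0.822]]
force: [1.1, 3.0, 0.1]
grip_width: 13.3
grasp_force: 52.9
```

```bash
python3 st.py;python3 g.py
```

```text
{'joint_pos': [0.014, 0.414, -0.204, 2.041, 1.099, 0.198, 0.378], 'eef_pos': [702.032, 13.195, 149.995], 'eef_rot': [[-0.822, 0.01, 0.569], [0.005, 1.0, -0.01], [-0.569, -0.006, -0.822]]}
[691.21725306  13.3925206  165.61558001] 152.0364935047057 85.11100403677428
```

Emit:
arm_command(targets="255 -0.6 0 0.85 0 0 0; 255 -0.6 0 0.85 0 0 0; 255 -0.4 0 0.7 0 0 0; 255 0 0 0 0 0 0; 255 0 0 0 0 0 0")

```text
t: 23.42
eef_pos: [728.5, 12.0, 139.8]
eef_rot: [[-0.822, 0.011, 0.569], [0.005, 1.0, -0.012], [-0.569, -0.007, -0.822]]
force: [2.6, 1.2, 2.7]
grip_width: 13.2
grasp_force: 53.0
```

```bash
python3 g.py; python3 -c "
from h import *
cam('scene','s5.png')"
```

```text
[717.68084022  12.24111999 155.40455001] 152.51145038048188 95.79792808237758
```

View pics/s5.png

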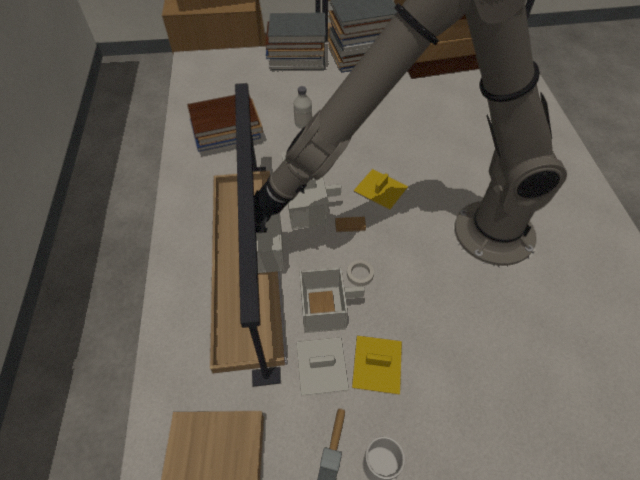

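The tub lies over the stop at (283,240) and the gripper at (262,210) is clear of the lamp bar. I'll release and back off along the tool axis.

Emit:
arm_command(targets="0 0 0 0 0 0 0; 0 0 0 0 0 0 0; 0 0 0 0 0 0 0; 0 0 0 -1 0 0 0; 0 0 0 -3 0 0 0; 0 0 0 -5 0 0 0; 0 0 0 -5 0 0 0; 0 0 0 -4 0 0 0; 0 0 0 0 0 0 0; 0 0 0 0 0 0 0")

```text
t: 24.72
eef_pos: [625.3, 13.6, 287.3]
eef_rot: [[-0.823, 0.011, 0.568], [0.005, 1.0, -0.013], [-0.569, -0.008, -0.823]]
force: [-0.3, -0.6, -0.0]
grip_width: 85.6
grasp_force: 0.0
```

Emit:
arm_command(targets="0 3 0 -3 0 0 0; 0 3 0 -3 0 0 0; 0 3 -4 -3 0 0 0; 0 0 -5 0 0 0 0; 0 0 -5 0 0 0 0; 0 0 -5 0 0 0 0; 0 0 0 0 0 0 0; 0 0 0 0 0 0 0; 0 0 0 0 0 0 0; 0 0 0 0 0 0 0")

```text
t: 25.98
eef_pos: [508.4, -164.6, 309.3]
eef_rot: [[-0.825, 0.01, 0.565], [0.002, 1.0, -0.014], [-0.565, -0.01, -0.825]]
force: [0.5, 0.3, 0.8]
grip_width: 85.1
grasp_force: 0.0
```

Run:
```python
from h import *
c=cam('top'); P=cloud(c); v=c['img'].astype(int).max(2)
m=(v<45)&(P[...,0]>655)&(P[...,0]<840)&(P[...,2]<80)&(P[...,2]>5)&(abs(P[...,1]-20)<300)
print(m.sum(),np.median(P[m],0) if m.any() else 0, np.argwhere(m).mean(0) if m.any() else 0)
a=cv2.resize(c['img'][140:300,170:450,::-1],(784,448)); cv2.imwrite('pics/t6.png',a)
cam('scene','s6.png')
```

```text
78 [811.98967489  13.40878738  45.6316576 ] [161.21794872 319.53846154]
```

View pics/t6.png

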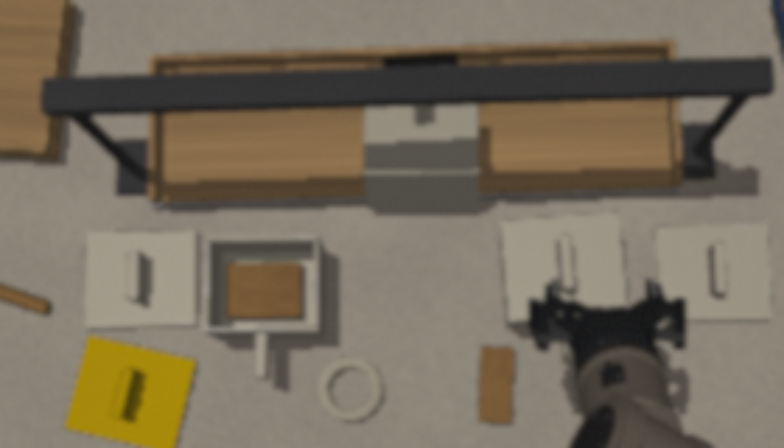

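View pics/s6.png

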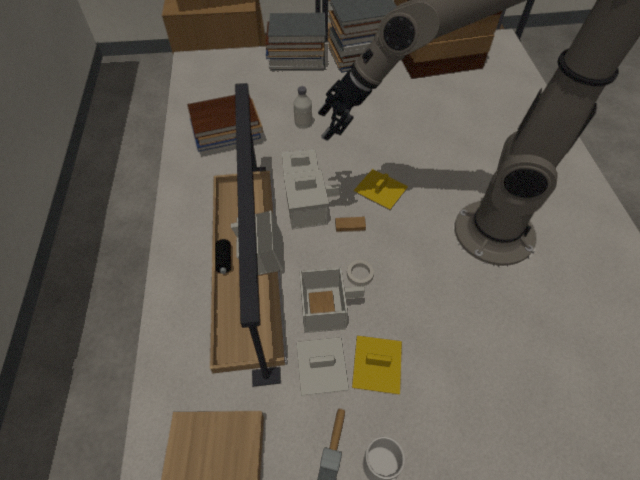

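The roller lies at rest in the tray by its far wall at (223,256). The tub is on its side over the stop at (262,243), and both removed lids are flat with their handles up.

```bash
python3 -c "
from bench import ctrl
print(ctrl.job_done())"
```

```text
the job is handed in; nothing more can be done
None
```

I handed the job in at about 26 s: the roller is at rest in the catch tray, its tub lies on its side over the stop, its lid is flat on the bench handle up, and the other two tubs are still standing; the hand-in gave no verdict.

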